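# Open the reject funnel

### The job

Open the reject funnel: press its snap tab all the way down so that it stays down, then push the released cover off the mouth of the funnel, along the deck, until the whole mouth is open and the cover lies flat on the parking end of the deck. Only press and push: the cover must not be lifted, and the screws, gauge and caliper stay where they are. Finish clear of everything.

Things in the scene. Friction and masses are not known exactly. Their poses are not given: they have to be found in the camera images.
- station: Bolted-down funnel stand: metal deck 264 mm (its x) by 320 mm (its y) on four legs, deck top 165 mm above the counter, over a galvanized funnel and clear bin. Origin on the counter under the deck's centre, z up. The cover slides along +y between side rails 7 mm high (x = +-72.5 to +-78.5 mm); a 7 mm high stop is behind it (y = -154 to -148 mm). Flat deck margins lie outside the rails.
- mouth (a point): Centre of the funnel's round mouth, 116 mm across, level with the deck's top, at y = -75 mm, x = 0 in the station's frame. The cover lies over it at the start.
- park (a point): Where the cover's origin comes to lie when parked against the end stop: on the deck's top at y = +75 mm, x = 0 in the station's frame. The end stop is 14 mm high, its inner face at y = +145 mm; the cover meets it after about 150 mm of travel.
- lid: Grey metal cover, 0.3 to 0.65 kg: flange 140 x 140 x 6 mm with a raised square block 92 x 92 mm in its middle, its top 24 mm above the underside. Origin: centre of the underside; axes as the station's. Blocked along +y until the tab is down; then slides with a few newtons when pushed on the block's rear (-y) face. The mouth is wholly open once its origin is past y = +53 mm in the station's frame.
- snap_tab (a joint): How far the snap tab is pressed down (m): 0 to 0.001 at the start, 0.010 fully down at its stop. It moves straight down with about 5 N, has no return spring and stays where it is left. Its pawl, which blocks the cover, stands 7 mm above the deck at 0 and is below the deck from 0.007 on.
- tab_top (a point): Centre of the top of the snap tab's pad: a black ridged square pad 30 x 30 mm in a grey collar (6 mm high, 40 mm square) on the deck's +x margin, at x = +105 mm, y = +3 mm in the station's frame. The top is 20 mm above the deck when up, 10 mm when fully down. Its low black pawl shows inside the rail, in front of the cover.
- screw_a: black cap screw standing upright on its round head: head 20 mm across and 12 mm high, shank 12 mm, 47 mm tall in all; origin at the centre of its underside. On the deck margin on the tab's side, towards the parking end. Leave alone.
- screw_b: black cap screw standing upright on its round head: head 20 mm across and 12 mm high, shank 12 mm, 47 mm tall in all; origin at the centre of its underside. On the other deck margin (-x), beside the mouth. Leave alone.
- screw_c: black cap screw standing upright on its round head: head 20 mm across and 12 mm high, shank 12 mm, 47 mm tall in all; origin at the centre of its underside. On the counter, right of the stand, the nearer of two to the robot. Leave alone.
- screw_d: black cap screw standing upright on its round head: head 20 mm across and 12 mm high, shank 12 mm, 47 mm tall in all; origin at the centre of its underside. On the counter, right of the stand, the farther of two from the robot. Leave alone.
- go_gauge: Orange plastic go gauge, 22 x 96 x 12 mm, lying along the -x deck margin, towards the parking end; origin at the centre of its underside. Leave alone.
- caliper: Silver dial caliper, 225 mm long, lying in an open grey case (100 x 270 mm, 22 mm high, its lid raised to about 120 mm) on the counter to the left; origin at the centre of its underside. Leave alone.
There are look-alikes about, which are no part of the job. Of the things that look like the lid, the middle-sized one is meant.

How it is judged:
On the way, in this order (a step that is already met when the one before it is completed fails the run):
1. the snap tab is pressed down while the cover is still over the mouth (value of joint snap_tab above 0.0085 m and y of lid in the frame of station below -0.065 m), for 0.1 s.
2. the cover is pushed off the mouth (y of lid in the frame of station above 0.053 m), for 0.2 s.
At the end, for the whole second after the job is handed in: The tab is down (at least 8.5 of 10 mm); the cover's centre is at least 53 mm past the deck's centre towards the parking end, so that the whole mouth is open, with the cover flat on the deck (within 4 mm in height and 0.05 rad) and at rest (value of joint snap_tab above 0.0085 m and y of lid in the frame of station between 0.053 and 0.085 m and z of lid in the frame of station between 0.161 and 0.169 m and angle between lid's own z axis and vertical below 0.05 rad and linear speed of lid below 0.01 m/s); the robot touches nothing.
It fails at once if the cover is lifted more than 10 mm off the deck or tipped by more than 0.2 rad (z of lid in the frame of station above 0.175 m or angle between lid's own z axis and vertical above 0.2 rad).
It fails at once if a screw, the gauge or the caliper is displaced by more than 15 mm (distance of any of screw_a, screw_b, screw_c, screw_d, go_gauge, caliper from where it was at the start of the episode above 0.015 m).
It also fails if it takes over 42 s, if anything falls off the work surface, if the arm or the gripper's body presses on something with over 40 N, if the wrist force passes 120 N, or if a joint passes its speed limit or range.

### The arm

A 7-joint arm with a two-finger parallel gripper is mounted at the origin on the work surface. World frame = base frame: x ahead of the robot, y to its left, z up, the work surface at z = 0. Lengths are in m, angles in rad, forces in N, time in s.
With the tool pointing down it reaches from about 0.425 to 0.925 m from the base axis. Payload 6.8 kg.
Tool frame: the origin (TCP) lies between the finger pads; the fingertips stand 19 mm ahead of it and the grasp point (between the pads) is the TCP; z points along the fingers, y is the direction in which the jaws open and shut (so a half turn about z gives the same grasp; the last joint's range is limited). The gripper opens to 85 mm and grips with 20 to 120 N. Pads are 22 mm wide; open, the fingers measure 114 mm over their backs; the gripper's body (76 mm by 85 mm) begins 54 mm behind the grasp point. The pads swing forward as they close: fully open they stand 13 mm farther back than shut.
Start: joints at [-1.456, 0.477, 0.022, 1.555, -0.011, 1.109, -0.083], TCP at [0.149, 0.658, 0.25] pointing down, gripper open.
Joint ranges: [-2.96, 2.96], [-0.34, 2.1], [-1.41, 1.46], [0.24, 2.44], [-1.37, 4.51], [0.17, 1.92], [-2.96, 2.96]. Speed limits (rad/s): [2.39, 2.39, 3.14, 3.14, 3.14, 3.14, 3.14].

### API

Orientations are given as a unit quaternion [x, y, z, w].
In Python, from cell import * gives the robot as it stands.
- The arm moves only by the tool servo_tool, never from a script. Its argument "targets" is a list of rows, each a list of 6 numbers: the shift along the tool's x, y, z in m, then the turn, a rotation vector about the tool's x, y, z in degrees. In form: [[tx, ty, tz, wx, wy, wz], ...]. A call has exactly 8 rows; each row is the pose to reach, as a shift and turn from the pose measured when the call began, along the tool's axes at that moment; what a row does not reach only later rows make up. A row lasts 1/10 s, in which the tool goes at most 50 mm and 8.59 degrees, less where a joint would pass 70% of its speed; a pose out of reach is approached as far as the arm can. A call with a gripper value outside its range is refused whole. "hand" is the opening, from -1 (shut) to 1 (fully open), set as the call begins (left out, the last holds). The fingers move at their own pace and stop on an object; the grip force is fixed at half the most. Time passes only in rows, so rows that repeat a pose let the fingers close, or fill a call up. It gives the time, the measured TCP pose, the force and the opening at its end, in the units of the state.
- get_obs(): the state, without advancing time (a new reading comes with each control period).
- get_image(name): name is "scene" or "top"; returns a dict with "img" (480x640x3 uint8, red, green, blue), "intrinsics" (3x3 intrinsics, pixels), "cam_to_world" (4x4, takes a point from camera to world coordinates). Camera axes: x right, y down, z forward; pixel columns grow to the right and rows downward; lengths in m; the calibration is good to about 2 mm. A picture is of the moment at which its call begins. There is no depth.
- hand_in(): hands the job in, once; it reports no verdict.
The state is a dict: "t": time; "joint_positions": joint angles; "qd": joint speeds; "joint_torque": joint torques, N m; "tool_pos": TCP position; "tool_rot": TCP orientation; "wrist_force": force on the tool from outside, world axes, zero at the start; "moment": the same for the moment, N m; "opening": finger opening in m.
Only numpy, scipy, OpenCV 4.12 (cv2) and the standard library are available. Lean on these libraries where they do the work, as an engineer would, in place of code of your own. Each camera call takes 0.05 s, during which the arm holds its last target.

## Working session

There is one attempt and no reset: what is moved stays moved. The work goes in short steps, Python scripts to look and compute and a tool call to move; the robot and the scene stay as the last step left them, time stands still between calls to the robot, and variables do not carry over. Pictures are saved under pics/ and viewed, and the job is handed in when it is done.

Besides the shell and the picture viewer there is one more tool, called after "Call:" as name(argument=value, ...), one argument or row to a line, values as JSON. servo_tool: Moves the arm, as the interface text tells. Its arguments: {"type":"object","properties":{"targets":{"type":"array","items":{"type":"array","items":{"type":"number"}}},"hand":{"type":"number"}},"required":["targets"]}

```bash
mkdir -p pics; ls; python3 - <<'E'
from cell import *
import cv2
o=get_obs(); print({k:(v if not hasattr(v,'round') else v.round(3) if hasattr(v,'shape') else v) for k,v in o.items()})
import numpy as np
for n in("scene","top"):
    d=get_image(n); cv2.imwrite(f"pics/{n}0.png",d["img"][:,:,::-1]); print(n,np.array(d["intrinsics"]).tolist(),np.array(d["cam_to_world"]).round(4).tolist())
    np.savez(f"cam_{n}.npz",K=d["intrinsics"],T=d["cam_to_world"])
E
```

```text
pics
{'t': 0.0, 'joint_positions': array([-1.456,  0.478,  0.022,  1.556, -0.011,  1.109, -0.083]), 'qd': array([ 0.001, -0.001,  0.002,  0.   ,  0.001, -0.   , -0.   ]), 'joint_torque': array([ 1.0000e-03, -5.9643e+01,  1.6080e+00, -2.8120e+01,  1.2000e-02,
        9.0000e-03, -0.0000e+00]), 'tool_pos': array([0.149, 0.658, 0.249]), 'tool_rot': array([ 0.111,  0.994, -0.001, -0.   ]), 'wrist_force': array([ 0.44 , -0.125, -0.225]), 'moment': array([-0.002, -0.017,  0.022]), 'opening': 0.08527049634832562}
scene [[438.32279839005594, 0.0, 325.24965533391213], [0.0, 438.32279839005594, 234.46943475768086], [0.0, 0.0, 1.0]] [[0.8661, 0.2781, -0.4154, 0.9192], [0.4999, -0.4864, 0.7166, -0.749], [-0.0027, -0.8283, -0.5603, 0.71], [0.0, 0.0, 0.0, 1.0]]
top [[503.3778012632051, 0.0, 310.0279833258136], [0.0, 503.3778012632051, 238.997367353265], [0.0, 0.0, 1.0]] [[-0.0032, -0.9981, 0.0622, 0.3742], [-0.9999, 0.004, 0.0137, 0.0166], [-0.0139, -0.0622, -0.998, 1.3044], [0.0, 0.0, 0.0, 1.0]]
```

View pics/scene0.png

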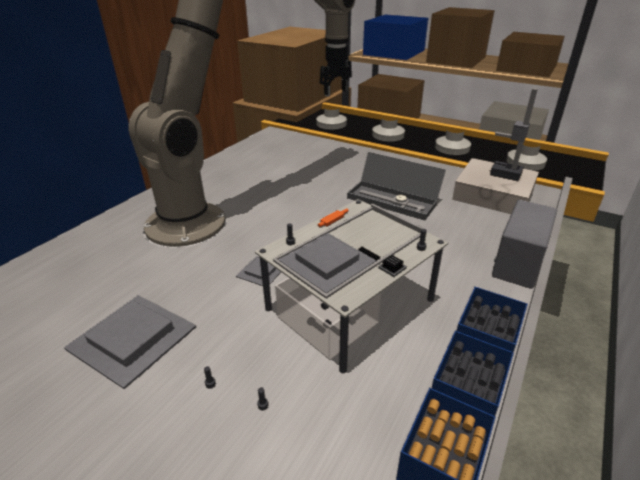

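View pics/top0.png

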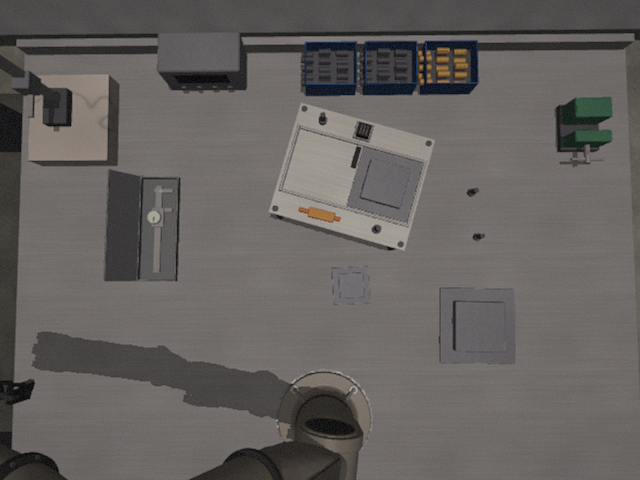

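The scene shows three cover-like things, with pixels in the top image: a large one on the counter (478,325), a small one on the counter (351,285) and the middle-sized one on the deck (388,182). The one on the deck fits because it lies over the mouth, between the rails. The tab pad is at about (364,130), screw_a (322,118), screw_b (376,229), and the gauge (320,214). An enlarged crop will confirm this.

```bash
python3 - <<'E'
import cv2
a=cv2.imread("pics/top0.png")[90:260,255:450]; cv2.imwrite("pics/topc.png",cv2.resize(a,None,fx=4,fy=3.5 if 0 else 3.5,interpolation=cv2.INTER_CUBIC)) if 0 else cv2.imwrite("pics/topc.png",cv2.resize(a,None,fx=3.5,fy=3.5,interpolation=cv2.INTER_CUBIC))
a=cv2.imread("pics/scene0.png")[190:380,235:460]; cv2.imwrite("pics/scenec.png",cv2.resize(a,None,fx=3,fy=3,interpolation=cv2.INTER_CUBIC))
E
```

```text
(no output)
```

View pics/topc.png

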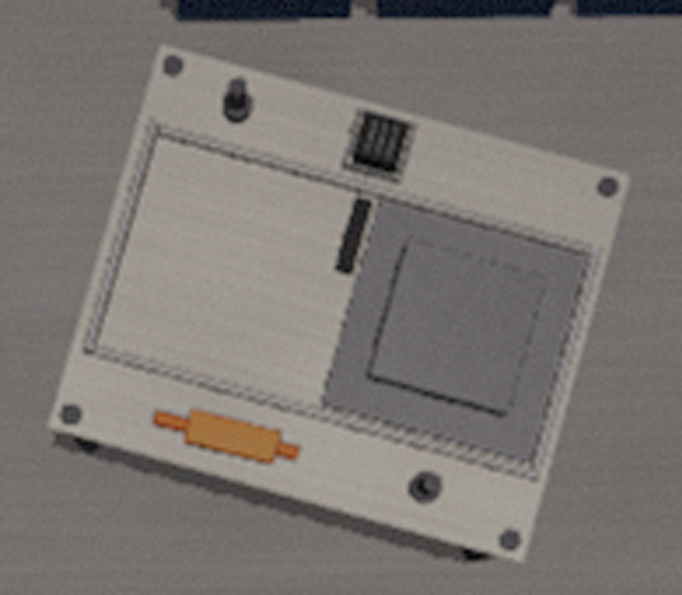

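View pics/scenec.png

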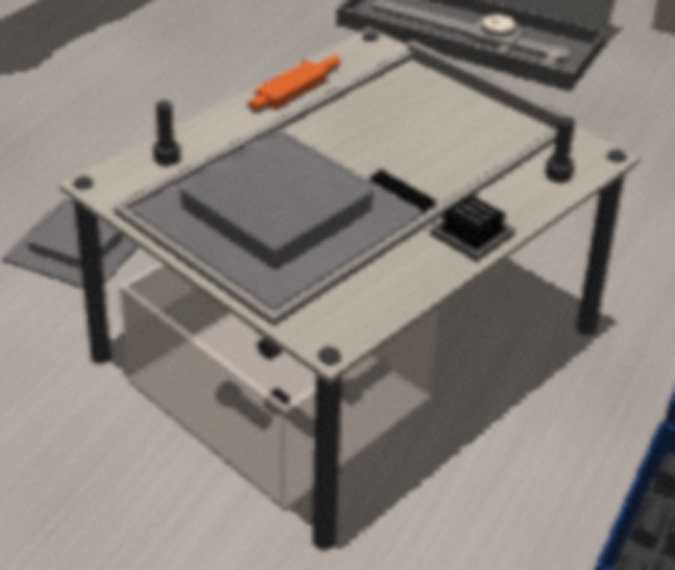

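The crops confirm it: the lid on the deck is bounded by the rails, the black pawl is in front of it, and the pad in its collar is at crop (382,140). Next I fit the station pose from the deck corners.

```bash
cat > h.py <<'E'
import numpy as np
from scipy.optimize import least_squares
C={n:np.load(f"cam_{n}.npz") for n in("scene","top")}
def ray(n,uv,z):
    K,T=C[n]["K"],C[n]["T"]; d=T[:3,:3]@np.linalg.solve(K,[uv[0],uv[1],1]); o=T[:3,3]; return o+d*(z-o[2])/d[2]
def proj(n,p):
    K,T=C[n]["K"],C[n]["T"]; c=T[:3,:3].T@(np.asarray(p)-T[:3,3]); u=K@c; return u[:2]/u[2]
E
python3 - <<'E'
from h import *
t=lambda x,y:(255+x/3.5,90+y/3.5)
s=lambda x,y:(235+x/3,190+y/3)
S={"pp":(.132,.16),"pm":(.132,-.16),"mm":(-.132,-.16),"mp":(-.132,.16)}
W={("top","pp"):t(164,46),("top","pm"):t(628,175),("top","mm"):t(522,560),("top","mp"):t(50,430),
("scene","mm"):s(65,187),("scene","pm"):s(330,377),("scene","pp"):s(638,158)}
def fit(keys):
    st=np.array([S[k[1]] for k in keys]); w=np.array([ray(k[0],W[k],.165)[:2] for k in keys])
    def f(p):
        c,s_=np.cos(p[2]),np.sin(p[2]); return (st@np.array([[c,s_],[-s_,c]])+p[:2]-w).ravel()
    a=st-st.mean(0); b=w-w.mean(0); th=np.arctan2((a[:,0]*b[:,1]-a[:,1]*b[:,0]).sum(),(a*b).sum())
    r=least_squares(f,[*w.mean(0),th]); print(r.x.round(4),np.degrees(r.x[2]).round(2),(r.fun.reshape(-1,2)*1e3).round(1).tolist()); return r.x
top=fit([k for k in W if k[0]=="top"]); fit([k for k in W if k[0]=="scene"]); p=fit(list(W))
np.save("st.npy",p)
c,s_=np.cos(p[2]),np.sin(p[2])
def w(x,y,z): return np.array([p[0]+c*x-s_*y,p[1]+s_*x+c*y,z])
for n,q in dict(tab=(.105,.003,.185),lid=(0,-.075,.189),rear=(0,-.121,.18),park=(0,.075,.165),reark=(0,.029,.18)).items():
    W3=w(*q); print(n,W3.round(4),"top crop",((proj("top",W3)-[255,90])*3.5).round(),"scene crop",((proj("scene",W3)-[235,190])*3).round())
print("tab from image top",ray("top",t(382,140),.185).round(4),"scene",ray("scene",s(474,215),.185).round(4))
print("lidtop",ray("top",t(457,325),.189).round(4), "screwa",ray("top",t(237,103),.17).round(3),ray("scene",s(561,170),.165).round(3))
E
```

```text
[ 0.5888 -0.0646 -0.2809] -16.09 [[0.6, 2.4], [0.2, -1.8], [-1.8, -1.4], [1.1, 0.8]]
[ 0.5908 -0.0643 -0.2796] -16.02 [[-4.1, -0.5], [2.3, -0.9], [1.7, 1.4]]
[ 0.5897 -0.0645 -0.2796] -16.02 [[1.3, 2.8], [1.3, -1.5], [-0.9, -1.5], [1.6, 0.9], [-5.2, -0.7], [1.2, -1.1], [0.6, 1.2]]
tab [ 0.6914 -0.0906  0.185 ] top crop [382. 138.] scene crop [475. 212.]
lid [ 0.569  -0.1366  0.189 ] top crop [456. 324.] scene crop [277. 188.]
rear [ 0.5563 -0.1808  0.18  ] top crop [524. 346.] scene crop [227. 228.]
park [0.6104 0.0076 0.165 ] top crop [229. 269.] scene crop [422. 130.]
reark [ 0.5977 -0.0366  0.18  ] top crop [298. 284.] scene crop [381. 138.]
tab from image top [ 0.6898 -0.0909  0.185 ] scene [ 0.6925 -0.0941  0.185 ]
lidtop [ 0.5686 -0.1371  0.189 ] screwa [0.719 0.002 0.17 ] [0.717 0.01  0.165]
```

```bash
cat >> h.py <<'E'
from scipy.spatial.transform import Rotation as R
p=np.load("st.npy")
def w(x,y,z):
    c,s_=np.cos(p[2]),np.sin(p[2]); return np.array([p[0]+c*x-s_*y,p[1]+s_*x+c*y,.165+z])
def st(P):
    c,s_=np.cos(p[2]),np.sin(p[2]); d=np.asarray(P)[:2]-p[:2]; return np.array([c*d[0]+s_*d[1],-s_*d[0]+c*d[1],P[2]-.165])
def go(o,P,yaw=None):
    "tool shift & turn to TCP world P, tool pointing down with tool y at heading yaw(rad)"
    r=R.from_quat(o["tool_rot"]); d=r.inv().apply(np.asarray(P)-o["tool_pos"])
    out=list(d.round(4))
    if yaw is not None:
        y=np.array([np.cos(yaw),np.sin(yaw),0]);z=np.array([0,0,-1.]);x=np.cross(y,z)
        out+=list(np.degrees((r.inv()*R.from_matrix(np.c_[x,y,z])).as_rotvec()).round(2))
    return out
E
python3 - <<'E'
from h import *
from cell import *
o=get_obs()
print("hand y heading",np.degrees(np.arctan2(*R.from_quat(o["tool_rot"]).as_matrix()[[1,0],1])))
for nm,P in dict(tab=w(.105,.003,.08),rear=w(0,-.145,.08)).items():
  print(nm,P.round(3))
  for y in(p[2],p[2]+np.pi,p[2]+np.pi/2): print(round(np.degrees(y)),go(o,P,y))
E
```

```text
hand y heading 77.23769327446097
tab [ 0.691 -0.091  0.245]
-16 [np.float64(-0.6943), np.float64(-0.6101), np.float64(0.0055), np.float64(-0.07), np.float64(0.08), np.float64(93.26)]
164 [np.float64(-0.6943), np.float64(-0.6101), np.float64(0.0055), np.float64(-0.08), np.float64(-0.06), np.float64(-86.74)]
74 [np.float64(-0.6943), np.float64(-0.6101), np.float64(0.0055), np.float64(-0.09), np.float64(0.01), np.float64(3.26)]
rear [ 0.55  -0.204  0.245]
-16 [np.float64(-0.5811), np.float64(-0.7519), np.float64(0.0057), np.float64(-0.07), np.float64(0.08), np.float64(93.26)]
164 [np.float64(-0.5811), np.float64(-0.7519), np.float64(0.0057), np.float64(-0.08), np.float64(-0.06), np.float64(-86.74)]
74 [np.float64(-0.5811), np.float64(-0.7519), np.float64(0.0057), np.float64(-0.09), np.float64(0.01), np.float64(3.26)]
```

Call:
servo_tool(
  targets=[
    [0,-0.02,-0.01,0,0,0],
    [0,-0.05,-0.02,0,0,0],
    [0,-0.09,-0.03,0,0,0],
    [0,-0.13,-0.03,0,0,0],
    [0,-0.13,-0.03,0,0,0],
    [0,-0.13,-0.03,0,0,0],
    [0,-0.13,-0.03,0,0,0],
    [0,-0.13,-0.03,0,0,0],
  ],
  hand=-1,
)

```text
t: 0.9
tool_pos: [0.1205, 0.5321, 0.2795]
tool_rot: [0.111, 0.994, -0.001, -0.0]
wrist_force: [-0.2, 0.5, -0.9]
opening: 0.0003
```

```bash
python3 - <<'E'
from cell import *
o=get_obs(); print(o["t"],o["joint_positions"].round(3),o["tool_pos"].round(4),o["tool_rot"].round(3),o["opening"],o["wrist_force"])
E
```

```text
0.9 [-1.469  0.237  0.007  1.833 -0.002  1.073 -0.113] [0.1205 0.5321 0.2795] [ 0.111  0.994 -0.001 -0.   ] 0.0002552383445993333 [-0.17845548  0.45027636 -0.85526451]
```

Call:
servo_tool(
  targets=[
    [-0.03,-0.01,0,0,0,4],
    [-0.07,-0.03,0,0,0,9],
    [-0.11,-0.05,0,0,0,14],
    [-0.15,-0.06,0,0,0,19],
    [-0.19,-0.08,0,0,0,25],
    [-0.23,-0.1,0,0,0,30],
    [-0.27,-0.11,0,0,0,35],
    [-0.31,-0.13,0,0,0,40],
  ],
)

```text
t: 1.7
tool_pos: [0.396, 0.3372, 0.2798]
tool_rot: [0.445, 0.895, -0.0, 0.001]
wrist_force: [0.0, 0.9, -0.2]
opening: -0.0002
```

```bash
python3 - <<'E'
from h import *
from cell import *
o=get_obs(); print(o["t"],o["joint_positions"].round(3),o["qd"].round(2),o["tool_pos"].round(4))
print([float(v) for v in go(o,w(.105,.003,.08),p[2])])
E
```

```text
1.7 [-1.096  0.191  0.312  1.905 -0.066  1.055 -0.109] [ 0.54  0.12  0.42 -0.1  -0.11  0.02  0.13] [0.396  0.3372 0.2798]
[-0.5193, -0.0223, 0.0354, 0.03, 0.06, 53.11]
```

Call:
servo_tool(
  targets=[
    [-0.04,0,0,0,0,4],
    [-0.08,0,0,0,0,9],
    [-0.12,-0.01,0,0,0,13],
    [-0.16,-0.01,0,0,0,17],
    [-0.2,-0.01,0,0,0,22],
    [-0.24,-0.01,0,0,0,26],
    [-0.28,-0.015,0,0,0,30],
    [-0.32,-0.015,0,0,0,35],
  ],
)

```text
t: 2.5
tool_pos: [0.5783, 0.0713, 0.28]
tool_rot: [0.695, 0.719, -0.0, 0.001]
wrist_force: [0.1, 0.4, 0.1]
opening: 0.0
```

```bash
python3 - <<'E'
from h import *
from cell import *
o=get_obs(); print(o["t"],o["joint_positions"].round(3),o["tool_pos"].round(4))
print([float(v) for v in go(o,w(.105,.003,.08),p[2])])
E
```

```text
2.5 [-0.686  0.329  0.58   1.779 -0.199  1.092 -0.005] [0.5783 0.0713 0.28  ]
[-0.1655, 0.1076, 0.0354, 0.06, 0.09, 17.94]
```

Call:
servo_tool(
  targets=[
    [-0.03,0.02,0,0,0,3],
    [-0.06,0.04,0,0,0,7],
    [-0.1,0.06,0,0,0,11],
    [-0.13,0.09,0.01,0,0,14],
    [-0.155,0.1,0.02,0,0,17],
    [-0.1655,0.1075,0.035,0,0,18],
    [-0.1655,0.1075,0.035,0,0,18],
    [-0.1655,0.1075,0.035,0,0,18],
  ],
)

```text
t: 3.3
tool_pos: [0.6911, -0.089, 0.2444]
tool_rot: [0.798, 0.602, -0.001, 0.0]
wrist_force: [-0.3, -0.1, 0.0]
opening: 0.0001
```

```bash
python3 - <<'E'
from h import *
from cell import *
import cv2
o=get_obs(); print(o["t"],o["joint_positions"].round(3),o["tool_pos"].round(4),st(o["tool_pos"]).round(4))
print([float(v) for v in go(o,w(.105,.003,.039),p[2])],o["wrist_force"].round(2))
a=get_image("scene")["img"][:,:,::-1]; cv2.imwrite("pics/s1.png",cv2.resize(a[120:380,235:460],None,fx=2.3,fy=2.3,interpolation=2))
a=get_image("top")["img"][:,:,::-1]; cv2.imwrite("pics/t1.png",cv2.resize(a[90:260,255:450],None,fx=3,fy=3,interpolation=2))
E
```

```text
3.3 [-0.377  0.588  0.637  1.534 -0.369  1.144  0.056] [ 0.6911 -0.089   0.2444] [0.1043 0.0044 0.0794]
[-0.0014, 0.0008, 0.0404, -0.04, 0.07, 0.06] [-0.34 -0.1   0.02]
```

View pics/s1.png

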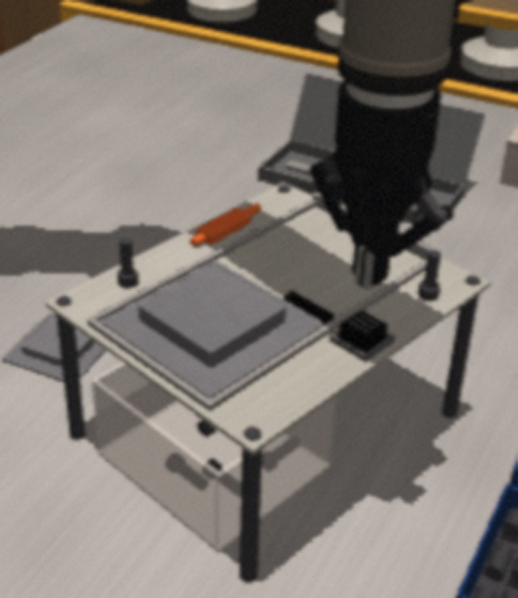

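View pics/t1.png

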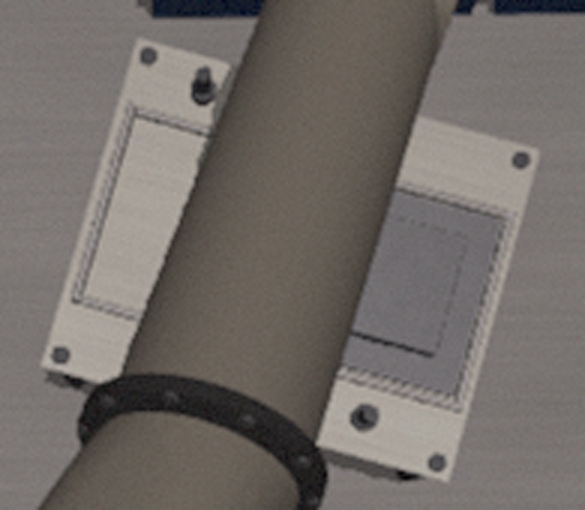

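The tool is above the tab: the closed fingertips are at crop (368,282), straight above the pad at (364,328), and screw_a is clear of it. I lower now, watching the force.

Call:
servo_tool(
  targets=[
    [-0.0015,0.001,0.01,0,0,0],
    [-0.0015,0.001,0.02,0,0,0],
    [-0.0015,0.001,0.028,0,0,0],
    [-0.0015,0.001,0.034,0,0,0],
    [-0.0015,0.001,0.037,0,0,0],
    [-0.0015,0.001,0.039,0,0,0],
    [-0.0015,0.001,0.041,0,0,0],
    [-0.0015,0.001,0.042,0,0,0],
  ],
)

```text
t: 4.2
tool_pos: [0.6922, -0.0903, 0.2038]
tool_rot: [0.798, 0.602, 0.0, 0.001]
wrist_force: [-0.7, -0.4, 3.3]
opening: -0.0001
```

Call:
servo_tool(
  targets=[
    [0,0,0.002,0,0,0],
    [0,0,0.004,0,0,0],
    [0,0,0.006,0,0,0],
    [0,0,0.008,0,0,0],
    [0,0,0.009,0,0,0],
    [0,0,0.01,0,0,0],
    [0,0,0.0105,0,0,0],
    [0,0,0.011,0,0,0],
  ],
)

```text
t: 5.0
tool_pos: [0.6923, -0.0903, 0.1941]
tool_rot: [0.798, 0.602, 0.001, 0.001]
wrist_force: [-6.6, 2.6, 14.1]
opening: -0.0
```

Call:
servo_tool(
  targets=[
    [0,0,0.001,0,0,0],
    [0,0,0.002,0,0,0],
    [0,0,0.0025,0,0,0],
    [0,0,0.003,0,0,0],
    [0,0,0.003,0,0,0],
    [0,0,0.003,0,0,0],
    [0,0,0.003,0,0,0],
    [0,0,0.003,0,0,0],
  ],
)

```text
t: 5.8
tool_pos: [0.6924, -0.0904, 0.194]
tool_rot: [0.798, 0.602, 0.002, 0.0]
wrist_force: [-9.7, 2.9, 21.2]
opening: -0.0004
```

The tab is at its hard stop: the force rose to 21 N with no further motion, about 10 mm below first contact. I lift off.

Call:
servo_tool(
  targets=[
    [0,0,-0.005,0,0,0],
    [0,0,-0.02,0,0,0],
    [0,0,-0.04,0,0,0],
    [0,0,-0.06,0,0,0],
    [0,0,-0.075,0,0,0],
    [0,0,-0.08,0,0,0],
    [0,0,-0.08,0,0,0],
    [0,0,-0.08,0,0,0],
  ],
)

```text
t: 6.6
tool_pos: [0.6918, -0.0902, 0.273]
tool_rot: [0.798, 0.602, 0.001, -0.0]
wrist_force: [0.0, 0.1, -0.0]
opening: 0.0001
```

```bash
python3 - <<'E'
from h import *
from cell import *
import cv2
o=get_obs(); print(o["t"],o["joint_positions"].round(3),o["tool_pos"].round(4),st(o["tool_pos"]).round(4))
print([float(v) for v in go(o,w(0,-.146,.105),p[2])],o["wrist_force"].round(2))
a=get_image("scene")["img"][:,:,::-1]; cv2.imwrite("pics/s2.png",cv2.resize(a[190:380,235:460],None,fx=3,fy=3,interpolation=2))
E
```

```text
6.6 [-0.38   0.565  0.648  1.502 -0.357  1.193  0.048] [ 0.6918 -0.0902  0.273 ] [0.1052 0.0034 0.108 ]
[-0.1492, -0.1055, 0.0026, 0.07, -0.11, 0.11] [ 0.01  0.14 -0.02]
```

View pics/s2.png

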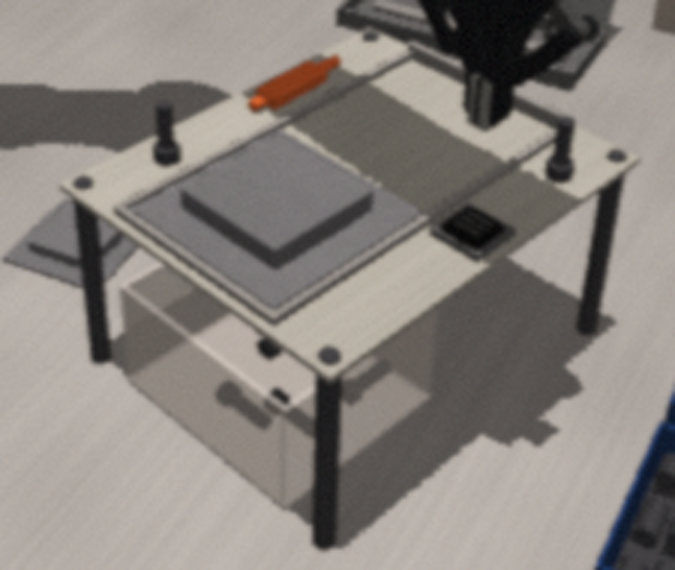

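The pawl has vanished from in front of the cover and the pad is low in its collar at (473,228), so the tab is down. Now to behind the block.

Call:
servo_tool(
  targets=[
    [-0.03,-0.02,0,0,0,0],
    [-0.06,-0.04,0,0,0,0],
    [-0.09,-0.06,0,0,0,0],
    [-0.12,-0.085,0,0,0,0],
    [-0.14,-0.1,0,0,0,0],
    [-0.149,-0.1055,0,0,0,0],
    [-0.149,-0.1055,0.01,0,0,0],
    [-0.149,-0.1055,0.02,0,0,0],
  ],
)

```text
t: 7.45
tool_pos: [0.5506, -0.2032, 0.2515]
tool_rot: [0.798, 0.603, 0.001, -0.0]
wrist_force: [0.6, 0.8, 0.1]
opening: -0.0001
```

```bash
python3 - <<'E'
from h import *
from cell import *
import cv2
o=get_obs(); print(o["t"],o["joint_positions"].round(3),o["tool_pos"].round(4),st(o["tool_pos"]).round(4))
print([float(v) for v in go(o,w(0,-.146,.033),p[2])],o["wrist_force"].round(2))
a=get_image("scene")["img"][:,:,::-1]; cv2.imwrite("pics/s3.png",cv2.resize(a[190:380,235:460],None,fx=3,fy=3,interpolation=2))
E
```

```text
7.45 [-0.283  0.39   0.696  1.807 -0.289  1.046  0.246] [ 0.5506 -0.2032  0.2515] [ 0.0007 -0.1441  0.0865]
[-0.002, -0.0008, 0.0535, 0.07, -0.13, 0.21] [0.57 0.79 0.06]
```

View pics/s3.png

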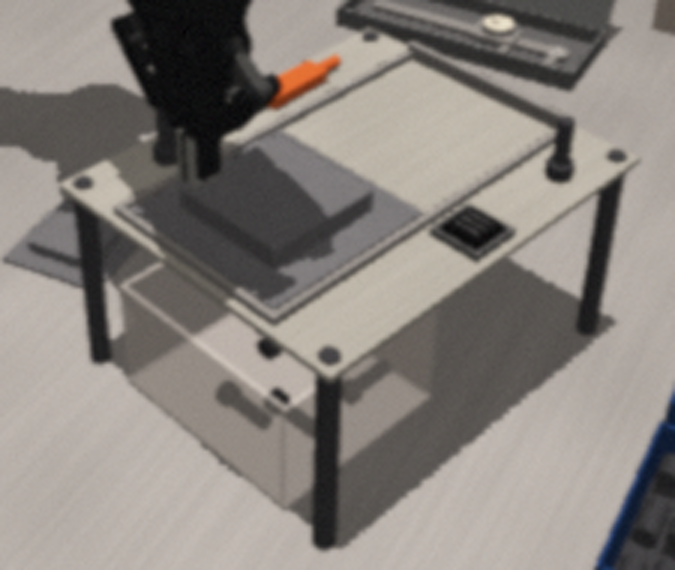

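Call:
servo_tool(
  targets=[
    [-0.002,-0.001,0.01,0,0,0],
    [-0.002,-0.001,0.02,0,0,0],
    [-0.002,-0.001,0.03,0,0,0],
    [-0.002,-0.001,0.04,0,0,0],
    [-0.002,-0.001,0.048,0,0,0],
    [-0.002,-0.001,0.0535,0,0,0],
    [-0.002,-0.001,0.0535,0,0,0],
    [-0.002,-0.001,0.0535,0,0,0],
  ],
)

```text
t: 8.3
tool_pos: [0.5484, -0.2041, 0.1961]
tool_rot: [0.797, 0.603, 0.0, -0.001]
wrist_force: [0.1, -0.5, 0.2]
opening: -0.0002
```

```bash
python3 - <<'E'
from h import *
from cell import *
import cv2
o=get_obs(); print(o["t"],o["joint_positions"].round(3),st(o["tool_pos"]).round(4),o["wrist_force"].round(2))
a=get_image("scene")["img"][:,:,::-1]; cv2.imwrite("pics/s4.png",cv2.resize(a[190:380,235:460],None,fx=3,fy=3,interpolation=2))
E
```

```text
8.3 [-0.249  0.454  0.661  1.862 -0.341  0.943  0.293] [-0.0012 -0.1456  0.0311] [ 0.12 -0.5   0.17]
```

View pics/s4.png

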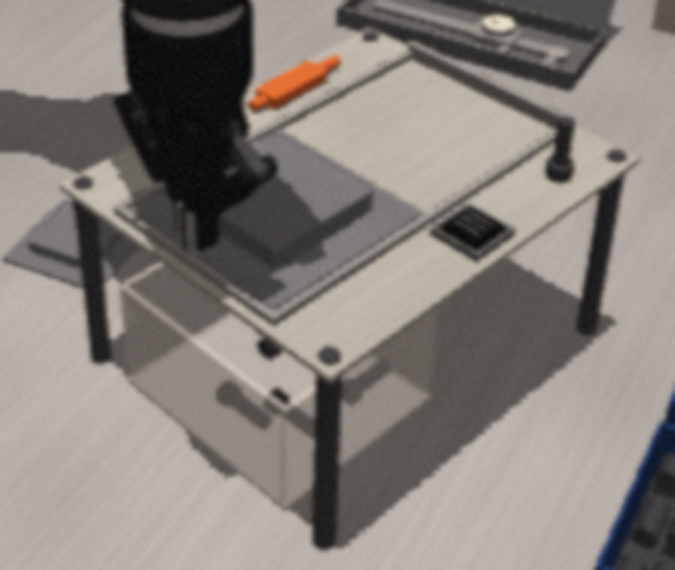

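The fingers are behind the block's rear face, with the tips about 12 mm above the deck and no contact yet. Push.

Call:
servo_tool(
  targets=[
    [0.005,0.001,0,0,0,0],
    [0.01,0.001,0,0,0,0],
    [0.015,0.001,0,0,0,0],
    [0.02,0.001,0,0,0,0],
    [0.025,0.001,0,0,0,0],
    [0.03,0.001,0,0,0,0],
    [0.035,0.001,0,0,0,0],
    [0.04,0.001,0,0,0,0],
  ],
)

```text
t: 9.15
tool_pos: [0.5605, -0.1659, 0.1966]
tool_rot: [0.798, 0.603, 0.0, -0.001]
wrist_force: [-0.8, -4.2, 2.3]
opening: -0.0002
```

```bash
python3 - <<'E'
from h import *
from cell import *
import cv2
o=get_obs(); print(o["t"],st(o["tool_pos"]).round(4),R.from_quat(o["tool_rot"]).inv().apply(o["wrist_force"]).round(2))
a=get_image("scene")["img"][:,:,::-1]; cv2.imwrite("pics/s5.png",cv2.resize(a[190:380,235:460],None,fx=3,fy=3,interpolation=2))
E
```

```text
9.15 [-1.000e-04 -1.056e-01  3.160e-02] [-4.27  0.35 -2.36]
```

View pics/s5.png

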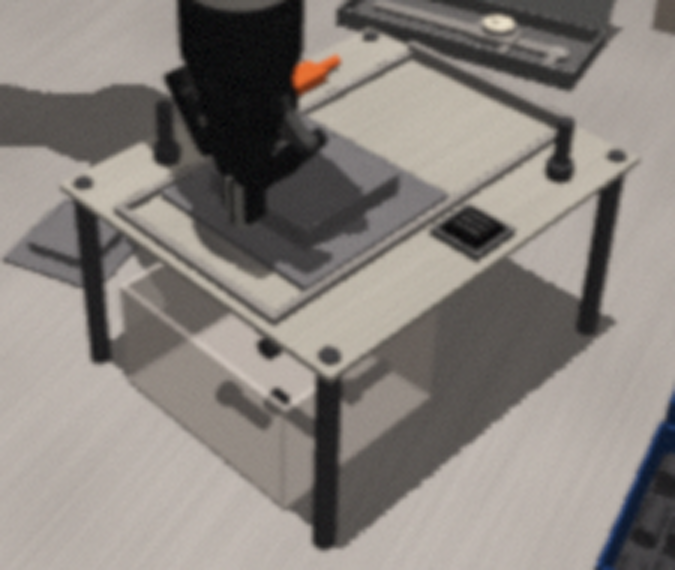

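The cover has slid straight by about 27 mm at about 4 N. Continue.

Call:
servo_tool(
  targets=[
    [0.007,0,0,0,0,0],
    [0.015,0,0,0,0,0],
    [0.023,0,0,0,0,0],
    [0.031,0,0,0,0,0],
    [0.039,0,0,0,0,0],
    [0.047,0,0,0,0,0],
    [0.055,0,0,0,0,0],
    [0.063,0,0,0,0,0],
  ],
)

```text
t: 10.0
tool_pos: [0.5779, -0.1031, 0.1964]
tool_rot: [0.797, 0.604, 0.0, -0.001]
wrist_force: [-0.4, -3.7, 1.0]
opening: -0.0
```

Call:
servo_tool(
  targets=[
    [0.008,0,0,0,0,0],
    [0.016,0,0,0,0,0],
    [0.024,0,0,0,0,0],
    [0.031,0,0,0,0,0],
    [0.037,0,0,0,0,0],
    [0.042,0,0,0,0,0],
    [0.045,0,0,0,0,0],
    [0.047,0,0,0,0,0],
  ],
)

```text
t: 10.8
tool_pos: [0.5906, -0.0576, 0.1965]
tool_rot: [0.797, 0.604, 0.0, -0.001]
wrist_force: [0.2, -2.5, 0.4]
opening: 0.0002
```

```bash
python3 - <<'E'
from h import *
from cell import *
import cv2
o=get_obs(); print(o["t"],st(o["tool_pos"]).round(4),R.from_quat(o["tool_rot"]).inv().apply(o["wrist_force"]).round(2))
a=get_image("scene")["img"][:,:,::-1]; cv2.imwrite("pics/s6.png",cv2.resize(a[190:380,235:460],None,fx=3,fy=3,interpolation=2))
E
```

```text
10.8 [-0.001   0.0069  0.0315] [-2.37  0.9  -0.38]
```

View pics/s6.png

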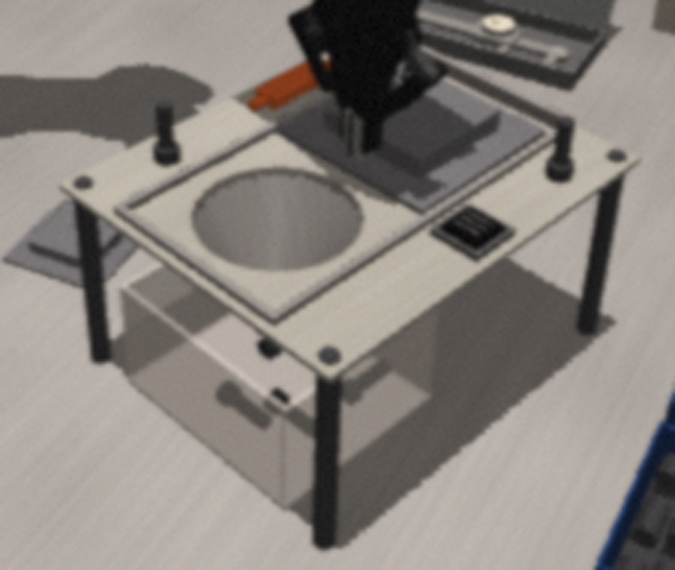

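The whole mouth is open, and the cover is at about y = +64 mm. I nudge it 8 mm more towards the stop.

Call:
servo_tool(
  targets=[
    [0.002,0,0,0,0,0],
    [0.004,0,0,0,0,0],
    [0.006,0,0,0,0,0],
    [0.007,0,0,0,0,0],
    [0.008,0,0,0,0,0],
    [0.008,0,0,0,0,0],
    [0.008,0,0,0,0,0],
    [0.008,0,0,0,0,0],
  ],
)

```text
t: 11.65
tool_pos: [0.5929, -0.0494, 0.1964]
tool_rot: [0.797, 0.604, 0.001, -0.002]
wrist_force: [-0.1, -1.6, -0.2]
opening: 0.0003
```

Call:
servo_tool(
  targets=[
    [-0.005,0,0,0,0,0],
    [-0.015,0,0,0,0,0],
    [-0.025,0,0,0,0,0],
    [-0.025,0,-0.02,0,0,0],
    [-0.025,0,-0.05,0,0,0],
    [-0.025,0,-0.09,0,0,0],
    [-0.025,0,-0.12,0,0,0],
    [-0.025,0,-0.13,0,0,0],
  ],
)

```text
t: 12.45
tool_pos: [0.5874, -0.0755, 0.3299]
tool_rot: [0.797, 0.604, 0.003, -0.0]
wrist_force: [0.6, 0.6, -0.4]
opening: -0.0004
```

Call:
servo_tool(
  targets=[
    [-0.02,0,0,0,0,0],
    [-0.05,0,0,0,0,0],
    [-0.09,0,0,0,0,0],
    [-0.13,0,0,0,0,0],
    [-0.15,0,0,0,0,0],
    [-0.15,0,0,0,0,0],
    [-0.15,0,0,0,0,0],
    [-0.15,0,0,0,0,0],
  ],
)

```text
t: 13.25
tool_pos: [0.547, -0.2184, 0.3286]
tool_rot: [0.797, 0.604, 0.003, -0.001]
wrist_force: [-0.3, -0.3, -0.7]
opening: 0.0002
```

```bash
python3 - <<'E'
from h import *
from cell import *
import cv2
o=get_obs(); print(o["t"],st(o["tool_pos"]).round(4),o["wrist_force"].round(2))
a=get_image("scene")["img"][:,:,::-1]; cv2.imwrite("pics/s7.png",cv2.resize(a[190:380,235:460],None,fx=3,fy=3,interpolation=2))
a=get_image("top")["img"][:,:,::-1]; cv2.imwrite("pics/t7.png",cv2.resize(a[90:260,255:450],None,fx=3.5,fy=3.5,interpolation=2))
for y in(.053,.064,.075):
  print(y,[((proj("scene",w(x,y+dy,.024))-[235,190])*3).round().tolist() for x,dy in((-.046,-.046),(.046,-.046),(.046,.046))],[((proj("top",w(x,y+dy,.024))-[255,90])*3.5).round().tolist() for x,dy in((-.046,-.046),(-.046,.046))])
E
```

```text
13.25 [ 0.0015 -0.1597  0.1636] [-0.27 -0.31 -0.73]
0.053 [[314.0, 114.0], [411.0, 167.0], [495.0, 115.0]] [[313.0, 359.0], [174.0, 320.0]]
0.064 [[325.0, 108.0], [421.0, 160.0], [504.0, 109.0]] [[296.0, 354.0], [157.0, 315.0]]
0.075 [[335.0, 102.0], [432.0, 154.0], [513.0, 103.0]] [[280.0, 350.0], [141.0, 311.0]]
```

View pics/s7.png

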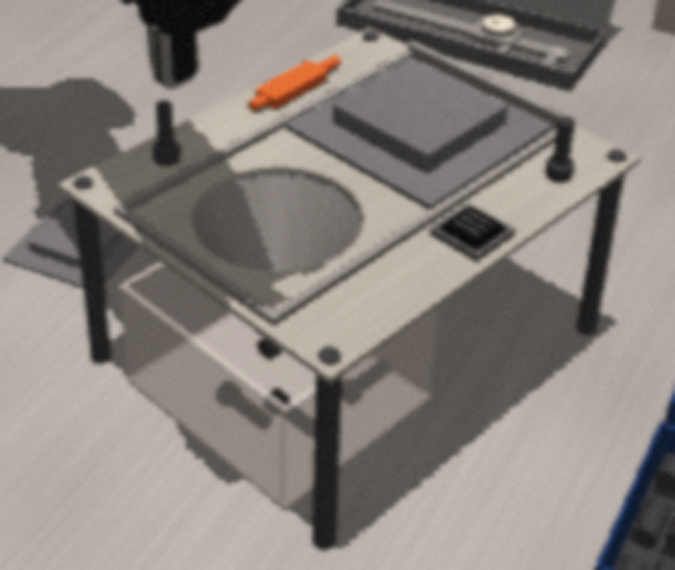

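View pics/t7.png

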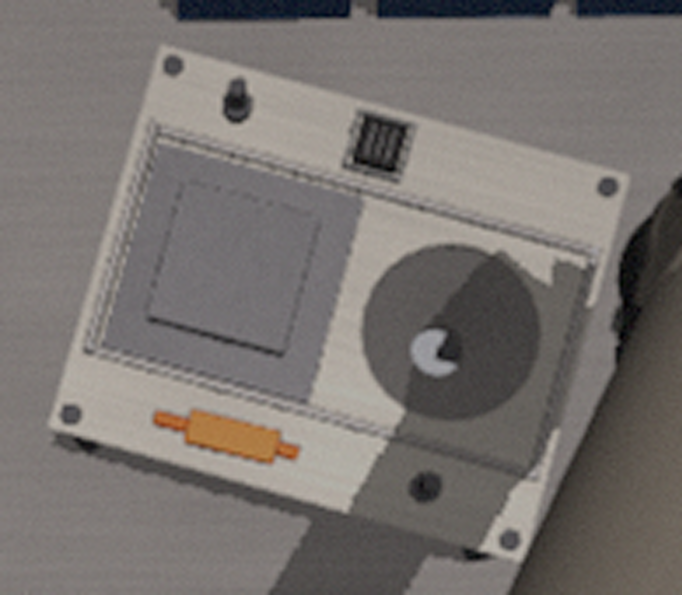

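The mouth is wholly open. The cover lies flat, with its block corner at (283,350) in the top crop, which puts it at y ≈ +72 mm. The tab is down, and the screws and gauge are at the same pixels as at the start. The arm is clear.

```bash
python3 - <<'E'
from cell import *
o=get_obs(); print(abs(o["qd"]).max()); print(hand_in())
E
```

```text
0.005137733890042129
the job is handed in; nothing more can be done
None
```

The funnel is open and the job is handed in, at about 13 s of the 42 s allowed; `hand_in()` gave no verdict.

- **Tab:** I pressed it with the closed fingertips to its hard stop. It went down about 10 mm from first contact, with a peak of about 21 N. In the pictures the pawl disappeared, and the pad still shows low in its collar after the arm left.
- **Cover:** I pushed the rear face of its block along the rails at about 2–4 N. In the last images it lies flat at about y = +72 mm in the station's frame. That is past the +53 mm needed and about 3 mm short of the end stop. I never felt it reach the stop.
- **Rest of the scene:** Screws a and b, the gauge and the caliper show no shift in the pictures. I did not look at screws c and d again at the end; the arm never went near them.
- **Arm:** It finished about 0.15 m above the deck, at rest, with a wrist force under 1 N, so it touches nothing.

The deck corners fitted to within 1–3 mm, except one in the scene camera that was about 5 mm off. The measured tab and cover positions still agreed with the fit to within about 4 mm, and no check failed.

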